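Clamp a wooden blank in the wood-burning jig with its snap clip

ROBOT

A 6-joint arm with a two-finger parallel gripper is mounted at the origin on the work surface. World frame = base frame: x ahead of the robot, y to its left, z up, the work surface at z = 0. Lengths are in mm, angles in degrees, forces in N, time in s.
With the tool pointing down it reaches from about 300 to 850 mm from the base axis. Payload 4.2 kg.
Tool frame: the origin (TCP) lies on the centre line of the jaws, within the pads' length; the fingertips stand 11 mm ahead of it and the grasp point (between the pads) lies 8 mm behind it; z points along the fingers, y is the line along which they close (so a half turn about z gives the same grasp; the last joint's range is limited). The gripper opens to 91 mm and grips with 3 to 60 N. Pads are 32 mm wide; open, the fingers measure 118 mm over their backs; the gripper's body (76 mm by 178 mm) begins 60 mm behind the grasp point.
Start: joints at [65.145, 18.312, 89.639, -0, 72.044, -1.146], TCP at [231.206, 526.484, 224.976] pointing down, gripper open.
Joint ranges: [-177.97, 177.97], [-48.28, 115.42], [12.27, 149.76], [-77.06, 257.06], [2.81, 150.46], [-146.56, 146.56]. Speed limits (degrees/s): [147.25, 147.25, 180, 180, 180, 180].

INTERFACE

Orientations are given as [roll, pitch, yaw] about the fixed x, y, z axes, in that order (R = Rz(yaw) Ry(pitch) Rx(roll)).
In Python, from workcell import env, grab_frame, camera_model, models gives the robot as it stands.
- The arm moves only by the shell command python3 -m crank 'ROWS' [FORCE]. ROWS is text: rows parted by semicolons, each of 7 numbers parted by spaces: the closure, from -1 (fully open) to 1 (shut), so that 0 is half open, then the shift along the tool's x, y, z in mm, then the turn, a rotation vector about the tool's x, y, z in degrees. A call has 1 to 10 rows; each row shifts and turns the commanded pose from where the row before left it, along the tool's axes as they then stand; what a row does not reach is not made up. A row lasts 1/8 s, in which the tool goes at most 62.5 mm and 10.7 degrees, less where a joint would pass 70% of its speed; a pose out of reach is approached as far as the arm can. A call is refused whole if a number of a shift passes 62.5 or a number of a turn 10.7, either way. A call with a gripper value outside its range is refused whole. The fingers move at their own pace and stop on an object; FORCE is the grip in N (left out, the last holds). Time passes only in rows, so rows that do not move let the fingers close. It gives the time, the measured TCP pose, the force, the opening and the grip force at its end, in the units of the state.
- env.state(): the state, without advancing time (a new reading comes with each control period).
- grab_frame(name): name is "side" or "top"; returns the picture (400x640x3 uint8, blue, green, red); there is no depth.
- camera_model(name): a dict with "K" (3x3 intrinsics, pixels), "R" (3x3) and "t" (3): a world point X has camera coordinates R X + t. Camera axes: x right, y down, z forward; pixel columns grow to the right and rows downward; lengths in mm; the calibration is good to about 2 mm. A picture is of the moment at which its call begins. camera_model takes no time and is no camera call.
- env.job_done(): hands the job in; it is judged then, once.
Trained networks look in the newest picture that a camera, given by its name, has taken for a name from the list of things; names that differ only in an ending like _2 or _b are one class to them, and where a whole thing is asked for, a point or a joint stands for the part that bears it (a point fixed in the world has none). Each returns a list of dicts, best first, with "p" (0 to 1); they miss things now and then, are a little off and sometimes report something else, mostly with a low value. They report only what shows in the picture. A call takes as long as a camera call. They do not tell look-alikes from the thing itself.
- models.search_frame(name, camera): "point" ([x, y, z] in mm, in world coordinates, good to about 4 mm: the middle of the surface that is visible of it).
The state is a dict: "time_s": time; "qpos": joint angles; "qvel": joint speeds; "effort": joint torques, N m; "ee_pos": TCP position; "ee_rot": TCP orientation; "force": force on the tool from outside, world axes, zero at the start; "torque": the same for the moment, N m; "gripper_width": finger opening in mm; "gripper_force": force on a finger pad.
Only numpy, scipy, OpenCV 4.12 (cv2) and the standard library are available. Lean on these libraries where they do the work, as an engineer would, in place of code of your own. Each camera call takes 0.05 s, during which the arm holds its last target. There are 200 camera calls.

TASK

Slide the long wooden blank lengthwise into the holding jig, flat on its board and fully home against the stop at the back, let go of it, and then press the clip's red cap straight down until the clip snaps through and stays down by itself, clamping the blank. The clip bends easily: never push on it with more than 20 newtons. Leave the other things on the table where they are.

Things in the scene. Friction and masses are not known exactly. Their poses are not given: they have to be found in the camera images.
- blank: The workpiece: a pale wooden slab, 150 (its x) x 50 (its y) x 18 mm (z), about 75 g, three small burnt ring ornaments on its upper face, lying flat on the table. Origin: centre of its underside. Both ends are alike, either may go in first.
- jig: Holding jig, fixed on the table: plywood board 100 mm wide (y), 12 mm thick, from x = -170 to +60 mm. Origin: on the table surface under the face of the stop. +x is the push-in direction. The stop is a dark wooden bar, its face at x = 0, 14 mm high above the board. Fully home, the blank's end is on the stop and its centre at x = -75, y = 0.
- jig_mouth (a point): Point on the board's top face (12 mm above the table) between the mouths of the two dark side rails; axes as the jig's. The rails run from here 70 mm on (+x) to the stop, 10 mm high, 54 mm apart; flared lead-ins, 73 mm apart at their ends, start 23 mm before here (-x). Before that the board is flat and open; the blank's front half stays there and can be gripped by its long sides.
- clip: Snap clip, fixed on the jig. Origin: on the board's top face (12 mm above the table), on the axis of its upright plunger, 22 mm before the stop face; axes as the jig's. A dark steel post behind the stop carries an arm 28 mm wide, 46 to 60 mm above here, reaching 16 mm past the axis. The black rubber foot, 22 mm across, hangs 27.5 mm above here when up: 9.5 mm over a seated blank.
- cap_mean (a point): Fixed point on the plunger's axis, 110 mm above the clip's origin: the MEAN height of the top of the red round push cap (34 mm across, 14 mm high) when up. The cap sits on a screw thread, so its true top is anywhere from 10 mm below to 10 mm above this point, different each time and not measured: find it by touch. This point does not move with the cap.
- clip_arm (a point): Point on the clip's axis in the middle of its arm, 53 mm above its origin. How it acts: pressing meets up to about 8 N some 3 mm down, then the force falls; past about 6.5 mm an over-centre spring pulls the plunger on, away from the finger, to a hard stop on the blank at 9.5 mm (14 without), and it stays, clamping with about 7 N. Let go earlier, it springs up. Over 20 N on the clip bends it.
- coaster: Bystander: plywood disc, 48 mm across, 10 mm thick, near the blank. Origin: centre of its underside.
- brush: Bystander: small brush, 160 mm long, lying along its x near the blank. Origin: underside, near its middle.
- sander: Bystander: cork sanding block, 90 x 50 x 26 mm, to the left of the jig. Origin: centre of its underside.
- tape: Bystander: yellow ring (tape core), 72 mm across, 22 mm high, to the left of the jig. Origin: centre of its underside.
- stand: Bystander: finished wooden phone stand, 100 x 80 x 100 mm. Origin: centre of its underside.
- glue: Bystander: white glue bottle, 52 mm across, 140 mm high. Origin: centre of its underside.
- jar: Bystander: green paint jar, 52 mm across, 55 mm high. Origin: centre of its underside.
Mind the look-alikes: they are no part of the job. What is shaped like the blank but purple or yellow is not meant.

How it is judged:
By the outcome, as a careful person would: the job done as asked, in the order asked, and still so for the second after the job is handed in, with the robot touching nothing.
It also fails if it takes over 56 s, if anything falls off the work surface, if the arm or the gripper's body presses on something with over 40 N, if the wrist force passes 120 N, or if a joint passes its speed limit or range.

## Working session

There is one attempt and no reset: what is moved stays moved. The work goes in short steps, Python scripts to look and compute and a shell command to move; the robot and the scene stay as the last step left them, time stands still between calls to the robot, and variables do not carry over. Pictures are saved under pics/ and viewed, at most 10 in all, crops included, and the job is handed in when it is done.

```bash
mkdir -p pics; ls
python3 - <<'E'
from workcell import env, grab_frame, camera_model, models
import cv2
for c in("top","side"):
    cv2.imwrite(f"pics/{c}0.png",grab_frame(c))
    m=camera_model(c); print(c,m["K"],m["R"],m["t"])
for n in ["blank","jig","clip","clip_arm","coaster","brush","sander"]:
    for c in ("top","side"):
        print(n,c,[(round(d["p"],2),[round(v) for v in d["point"]]) for d in models.search_frame(n,c)][:4])
print(env.state())
E
```

```text
pics
top [[436.19826983   0.         318.22562935]
 [  0.         436.19826983 205.48642429]
 [  0.           0.           1.        ]] [[-0.02053479 -0.9993288  -0.0303359 ]
 [-0.99587195  0.02312823 -0.08777321]
 [ 0.08841592  0.02840827 -0.99567846]] [  68.91927062  553.79742308 1249.39363221]
side [[367.83383238   0.         316.64047599]
 [  0.         367.83383238 202.7769199 ]
 [  0.           0.           1.        ]] [[ 0.90189723 -0.43154896  0.01862466]
 [-0.2630794  -0.58298727 -0.76871001]
 [ 0.34259394  0.68839766 -0.63932625]] [-487.23381115  251.16979936  918.40366757]
blank top [(0.84, [552, -257, 16]), (0.62, [335, -415, 18]), (0.57, [356, -167, 18])]
blank side [(0.8, [369, -406, 21]), (0.79, [539, -257, 20]), (0.72, [352, -180, 20])]
jig top [(0.57, [585, 54, 13])]
jig side [(0.89, [579, 40, 7])]
clip top [(0.89, [672, 49, 69]), (0.26, [616, 433, 92])]
clip side [(0.93, [669, 41, 72])]
clip_arm top [(0.84, [673, 48, 74]), (0.66, [545, -361, 19])]
clip_arm side [(0.88, [659, 38, 70])]
coaster top [(0.76, [588, -191, 10]), (0.42, [747, -162, 58]), (0.29, [673, 47, 7
[... 184 characters left out ...]
de [(0.93, [548, 176, 27])]
{'time_s': 0.8, 'qpos': array([ 6.51463985e+01,  1.83122393e+01,  8.96383335e+01, -1.88357350e-03,
        7.20456206e+01, -1.14476587e+00]), 'qvel': array([ 0.04203395, -0.04552949,  0.01577442,  0.03363246, -0.02236522,
       -0.01890417]), 'effort': array([-5.23227645e-04, -4.12295580e+01, -2.32220525e+01,  7.29545765e-02,
        3.75676097e-02,  2.14125528e-06]), 'ee_pos': array([231.20430736, 526.48224843, 224.97704513]), 'ee_rot': array([1.79996230e+02, 1.86757829e-03, 1.56291745e+02]), 'force': array([-0.11970255,  0.0408556 ,  0.22923544]), 'torque': array([-0.02028526, -0.01722929,  0.04557769]), 'gripper_force': 0.0, 'gripper_width': 91.05160643722603}
```

View pics/top0.png

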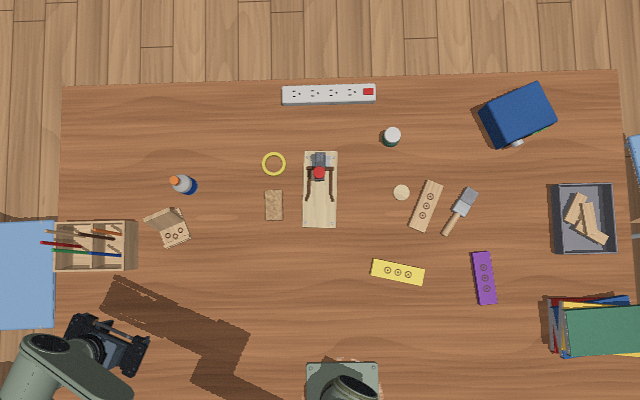

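View pics/side0.png

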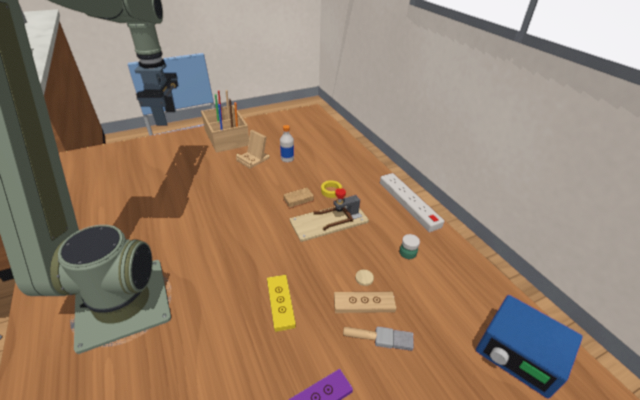

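The top view shows the blank at about (426,206), the coaster at (401,192) and the brush at (460,212). The jig board is at (320,190), with the mouth toward the robot, the stop near (319,163) and the red cap at (319,173). Next I'll segment the blank and the board.

```bash
cat > h.py <<'E'
import numpy as np, cv2
from workcell import env, grab_frame, camera_model, models
def ray(c,uv,z):
    m=camera_model(c);R=np.array(m["R"]);C=-R.T@np.array(m["t"])
    uv=np.atleast_2d(uv).astype(float)
    d=(R.T@np.linalg.inv(m["K"])@np.c_[uv,np.ones(len(uv))].T).T
    return C+d*((z-C[2])/d[:,2])[:,None]
def proj(c,X):
    m=camera_model(c);p=np.array(m["K"])@(np.array(m["R"])@np.atleast_2d(X).T+np.array(m["t"])[:,None]);return (p[:2]/p[2]).T
def pale(img,c,seed,z):
    """rectangle of the pale wood around the seed pixel, in world coordinates"""
    h=cv2.cvtColor(img,cv2.COLOR_BGR2HSV)
    m=((h[...,2]>165)&(h[...,1]<140)).astype(np.uint8)
    m=cv2.morphologyEx(m,cv2.MORPH_CLOSE,np.ones((5,5)))
    n,l=cv2.connectedComponents(m); 
    k=l[seed[1]-6:seed[1]+7,seed[0]-6:seed[0]+7].ravel(); k=np.bincount(k[k>0]).argmax()
    cs,_=cv2.findContours((l==k).astype(np.uint8),cv2.RETR_EXTERNAL,cv2.CHAIN_APPROX_NONE)
    q=max(cs,key=cv2.contourArea)[:,0]
    P=ray(c,q,z)[:,:2].astype(np.float32)
    return cv2.minAreaRect(P)
E
python3 - <<'E'
from h import *
im=cv2.imread("pics/top0.png"); s=cv2.imread("pics/side0.png")
print(im[206,420],im[215,320],im[230,400],s[301,345],s[260,420])
for a in [(im,"top",(420,217),18),(im,"top",(320,215),12),(s,"side",(345,303),18),(s,"side",(310,225),12)]:
    try: print(a[1:],pale(*a))
    except Exception as e: print(e)
a=np.hstack([cv2.resize(im[140:240,260:360],None,fx=4,fy=4,interpolation=2),cv2.resize(im[160:260,380:480],None,fx=4,fy=4,interpolation=2)])
cv2.imwrite("pics/crop.png",a)
E
```

```text
[143 177 205] [159 191 209] [ 76 108 152] [133 175 209] [ 79 124 178]
('top', (420, 217), 18) ((648.6891479492188, 89.51153564453125), (1938.5966796875, 1102.03662109375), 88.39865112304688)
('top', (320, 215), 12) ((649.658203125, 89.8355712890625), (1947.7073974609375, 1107.2156982421875), 88.39865112304688)
('side', (345, 303), 18) ((695.492919921875, 100.57879638671875), (560.4427490234375, 1595.013916015625), 0.06527333706617355)
('side', (310, 225), 12) ((699.4183349609375, 106.7760009765625), (564.8023681640625, 1607.4217529296875), 0.06527378410100937)
```

View pics/crop.png

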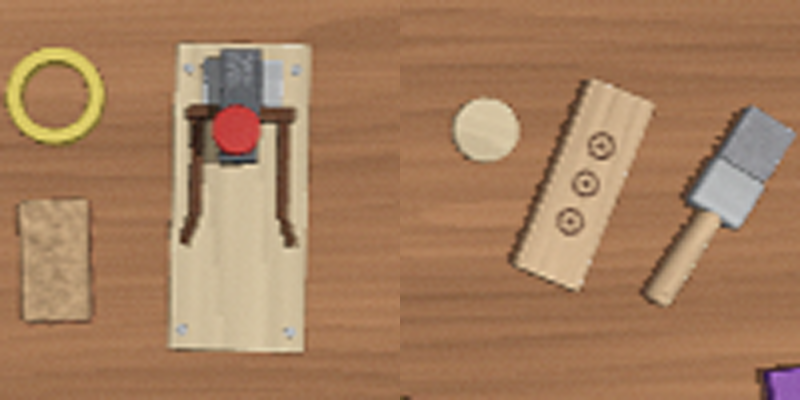

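The crop shows the jig board with its mouth downward in the image. Board corners in crop pixels are (178,44), (311,45), (303,352) and (169,349). The blank corners are (590,78), (655,103), (580,291) and (513,264). The coaster sits to the blank's left and the brush to its right.

Run:
```python
from h import *
im=cv2.imread("pics/top0.png")
def seg(x0,y0,x1,y1,z):
    b=im[y0:y1,x0:x1]; b=cv2.resize(b,None,fx=4,fy=4,interpolation=cv2.INTER_CUBIC)
    m=((b[...,0]>112)&(b[...,1]>145)).astype(np.uint8)
    m=cv2.morphologyEx(m,cv2.MORPH_CLOSE,np.ones((9,9)))
    cs,_=cv2.findContours(m,cv2.RETR_EXTERNAL,cv2.CHAIN_APPROX_NONE)
    q=max(cs,key=cv2.contourArea)[:,0]; uv=(q+.5)/4-.5+[x0,y0]
    r=cv2.minAreaRect(ray("top",uv,z)[:,:2].astype(np.float32)); print(r); return r
seg(405,170,446,240,18); seg(290,140,350,240,12)
def crop(p,x0,y0,z,off=0): 
    p=np.array(p,float)-[off,0]; return ray("top",(p+.5)/4-.5+[x0,y0],z)[:,:2].round(1)
B=crop([(590,78),(655,103),(580,291),(513,264)],380,160,18,400);J=crop([(178,44),(311,45),(303,352),(169,349)],260,140,12)
print(B,B.mean(0),J,J.mean(0))
print("side rails mouth",crop([(182,243),(291,244),(192,215),(283,215),(186,106),(296,108)],260,140,22))
print("cap",crop([(237,130)],260,140,122))
s=cv2.imread("pics/side0.png")
b=s[180:260,270:400];cv2.imwrite("pics/crop2.png",np.vstack([cv2.resize(b,None,fx=5,fy=3.7,interpolation=2),cv2.resize(s[265:345,320:450],None,fx=5,fy=3.7,interpolation=2)]))
```

```text
((548.5029296875, -257.62823486328125), (50.49266052246094, 150.2056884765625), 65.71786499023438)
((606.7158203125, 52.47771453857422), (101.09125518798828, 230.72714233398438), 87.46581268310547)
[[ 626.  -264. ]
 [ 606.4 -310.5]
 [ 470.3 -250.2]
 [ 491.  -202.7]] [ 548.425 -256.85 ] [[722.   95.9]
 [718.5  -3.3]
 [489.9   8.1]
 [494.3 106.6]] [606.175  51.825]
side rails mouth [[571.4  95. ]
 [568.8  15.1]
 [591.9  87.3]
 [590.3  20.5]
 [673.1  90.3]
 [669.5   9.1]]
cap [[637.6  50.4]]
```

Stop face is at about (661.6, 50.1) with the jig yawed -2.5°. The blank is at (548.5, -257.6) with yaw -24.3°. I'll grip it 45 mm behind its centre, at (507.5, -239).

```bash
cat >> h.py <<'E'
def to(x,y,z,yaw):
    """shift (tool axes) and rz still to go to a pose pointing down"""
    from scipy.spatial.transform import Rotation as T
    s=env.state(); R=T.from_euler("xyz",s["ee_rot"],degrees=True)
    d=R.inv().apply(np.array([x,y,z])-s["ee_pos"])
    r=(R.inv()*T.from_euler("xyz",[180,0,yaw],degrees=True)).as_rotvec(degrees=True)
    print("shift",d.round(2),"turn",r.round(2),"F",s["force"].round(2),"t",s["time_s"])
E
R="-0.55 -37.4 -39.3 0 0 0 0"
python3 -m crank "-0.55 -37.4 -39.3 0 0 0 0;-0.55 -37.4 -39.3 0 0 0 0;-0.55 -37.4 -39.3 0 0 0 0;-0.55 -37.4 -39.3 0 0 0 0;-0.55 -37.4 -39.3 0 0 0 0;-0.55 -37.4 -39.3 0 0 0 0;-0.55 -37.4 -39.3 0 0 0 0;-0.55 -37.4 -39.3 0 0 0 0;-0.55 -37.4 -39.3 0 0 0 0;-0.55 -37.4 -39.3 0 0 0 0" 20
python3 -m crank "-0.55 -37.4 -39.3 0 0 0 0.6;-0.55 -37.4 -39.3 0 0 0 0;-0.55 -37.4 -39.3 20 0 0 0;-0.55 -37.4 -39.3 30 0 0 0;-0.55 -37.4 -39.3 30 0 0 0;-0.55 0 0 40 0 0 0;-0.55 0 0 0 0 0 0;-0.55 0 0 0 0 0 0"
python3 -c "
from h import *
to(507.5,-239.1,14,155.7)"
```

```text
time_s: 2.05
ee_pos: [416.1, 14.5, 225.3]
ee_rot: [180.0, 0.1, 156.3]
force: [1.8, 0.1, 0.1]
gripper_width: 70.5
gripper_force: 0.0
time_s: 3.05
ee_pos: [506.4, -239.5, 106.3]
ee_rot: [180.0, 0.1, 155.7]
force: [0.4, 0.3, 0.1]
gripper_width: 70.8
gripper_force: 0.0
shift [-0.69  0.86 92.27] turn [0.   0.11 0.02] F [0.4  0.34 0.08] t 3.05
```

```bash
python3 -m crank "-0.55 -0.7 0.8 30 0 0 0;-0.55 0 0 30 0 0 0;-0.55 0 0 20 0 0 0;-0.55 0 0 12 0 0 0;-0.55 0 0 0 0 0 0;0.2 0 0 0 0 0 0;0.2 0 0 0 0 0 0;0.2 0 0 0 0 0 0;0.2 0 0 0 0 0 0;0.2 0 0 0 0 0 0" 25
python3 -c "
from h import *
to(507.5,-239.1,14,155.7)
cv2.imwrite('pics/g.png',cv2.resize(grab_frame('side')[200:400,200:500],None,fx=2.5,fy=2.5,interpolation=2))"
```

```text
time_s: 4.3
ee_pos: [507.2, -239.4, 13.8]
ee_rot: [180.0, 0.1, 155.7]
force: [-0.7, 1.6, 5.6]
gripper_width: 50.1
gripper_force: 25.0
shift [-0.19  0.37 -0.23] turn [ 0.01  0.08 -0.01] F [-0.72  1.56  5.55] t 4.3
```

View pics/g.png

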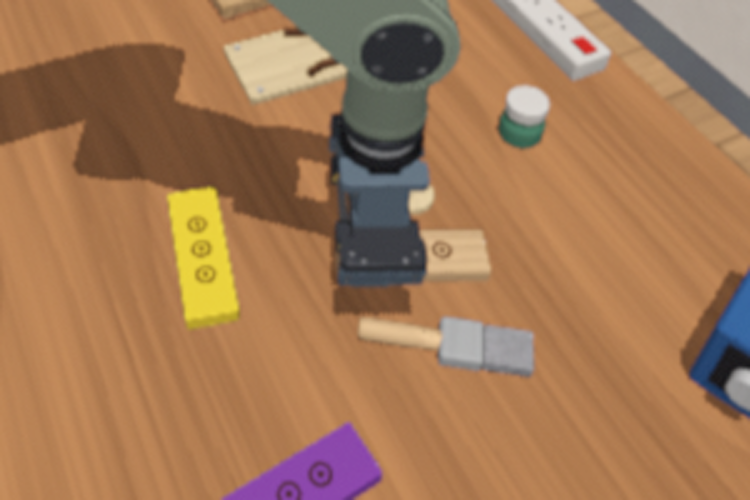

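Blank gripped (50.1 mm opening); coaster and brush are undisturbed. Next: lift, turn and carry.

```bash
python3 -m crank "0.2 0 0 -20 0 0 0;0.2 0 0 -30 0 0 0;0.2 0 0 -25 0 0 0;0.2 0 0 0 0 0 -5;0.2 0 0 0 0 0 -6;0.2 0 0 0 0 0 -6;0.2 0 0 0 0 0 -4.8;0.2 0 0 0 0 0 0"
python3 -c "
from h import *
to(461.8,58.9,70,177.47)"
```

```text
time_s: 5.35
ee_pos: [506.3, -239.0, 87.5]
ee_rot: [180.0, -0.0, 177.4]
force: [-0.5, -0.9, -0.9]
gripper_width: 50.0
gripper_force: 25.0
shift [ 57.82 295.63  17.72] turn [ 0.02 -0.05 -0.04] F [-0.54 -0.91 -0.88] t 5.35
```

```bash
python3 -m crank "0.2 7 36 0 0 0 0;0.2 8 42 0 0 0 0;0.2 8 42 0 0 0 0;0.2 8 42 0 0 0 0;0.2 8 42 0 0 0 0;0.2 8 42 0 0 0 0;0.2 8 35 0 0 0 0;0.2 2.8 14.6 17.7 0 0 0;0.2 0 0 0 0 0 0;0.2 0 0 0 0 0 0"
python3 -c "
from h import *
to(461.8,58.9,27,177.47)
im=grab_frame('top')
b=cv2.resize(im[140:300,250:410],None,fx=4,fy=4,interpolation=cv2.INTER_CUBIC)[:590]
cv2.imwrite('pics/p.png',b)"
```

```text
time_s: 6.6
ee_pos: [462.2, 58.3, 70.5]
ee_rot: [-180.0, 0.0, 177.4]
force: [0.2, -0.1, -0.7]
gripper_width: 49.9
gripper_force: 25.0
shift [ 0.42  0.62 43.5 ] turn [-0.01  0.02 -0.02] F [ 0.24 -0.13 -0.73] t 6.6
```

View pics/p.png

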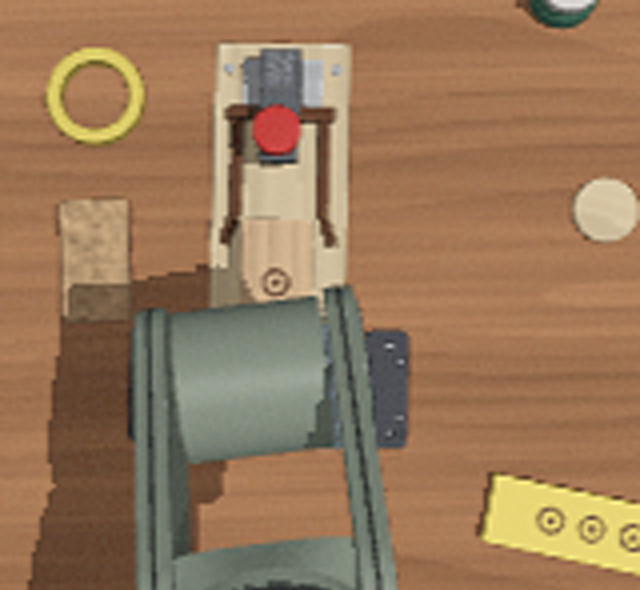

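The held blank shows its front edge at crop (247..315, 218), between the rail mouths. I'll check its lateral alignment in the jig frame.

Run:
```python
from h import *
a=np.radians(-2.53);R=np.array([[np.cos(a),np.sin(a)],[-np.sin(a),np.cos(a)]])
J=lambda P:((P[:,:2]-[661.6,50.1])@R.T).round(1)
f=lambda p,z:J(ray("top",(np.array(p,float)+.5)/4-.5+[250,140],z))
print(f([(247,218),(315,219),(242,296)],74.5))
print("rails inner (z22)",f([(242,150),(318,150),(240,210),(319,210)],22), "board",f([(217,150),(349,150)],12),"cap",f([(276,131)],122))
```

```text
[[ -79.2   20.5]
 [ -78.9  -27.4]
 [-134.3   22.6]]
rails inner (z22) [[-22.9  28. ]
 [-21.8 -28. ]
 [-67.4  28.3]
 [-66.3 -29.7]] board [[-21.7  47.1]
 [-19.9 -50.9]] cap [[-24.7  -0.1]]
```

```bash
python3 -m crank "0.2 0.4 1.5 15 0 0 0;0.2 0 0 15 0 0 0;0.2 0 0 8 0 0 0;0.2 0 0 5.3 0 0 0;0.2 0 0 0 0 0 0"
python3 - <<'E'
from h import *
to(461.8,58.9,26.5,177.47)
im=grab_frame('top')
cv2.imwrite('pics/q.png',cv2.resize(im[170:220,295:345],None,fx=11,fy=11,interpolation=cv2.INTER_CUBIC))
E
```

```text
time_s: 7.28
ee_pos: [461.6, 60.0, 27.0]
ee_rot: [180.0, -0.0, 177.5]
force: [0.3, -0.5, -1.4]
gripper_width: 49.9
gripper_force: 25.0
shift [-0.22 -1.1   0.45] turn [ 0. -0. -0.] F [ 0.26 -0.47 -1.37] t 7.275
```

View pics/q.png

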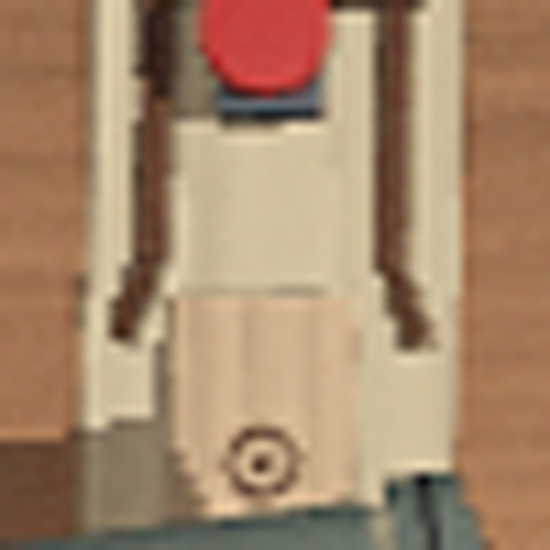

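Here the blank's front spans columns 172–353. The rails' inner edges are at about 170 and 380, so the blank sits a little too far left (+y). I'll measure it at sub-pixel level.

Run:
```python
from h import *
im=grab_frame('top').astype(int)
for v in (188,193,198,200,204,208): print(v,[tuple(im[v,u]) [0] for u in range(300,342)])
a=np.radians(-2.53);R=np.array([[np.cos(a),np.sin(a)],[-np.sin(a),np.cos(a)]])
J=lambda uv,z:((ray("top",uv,z)[:,:2]-[661.6,50.1])@R.T).round(1).tolist()
print(J([(310.2,200),(326.6,200),(310.2,196.3)],31), J([(310,188),(329.3,188)],22),J([(302.7,188),(336.6,188)],12))
```

```text
188 [np.int64(81), np.int64(81), np.int64(87), np.int64(125), np.int64(161), np.int64(159), np.int64(148), np.int64(57), np.int64(47), np.int64(51), np.int64(104), np.int64(166), np.int64(154), np.int64(151), np.int64(148), np.int64(152), np.int64(159), np.int64(160), np.int64(162), np.int64(159), np.int64(161), np.int64(158), np.int64(158), np.int64(160), np.int64(162), np.int64(161), np.int64(156), np.int64(156), np.int64(147), np.int64(57), np.int64(52), np.int64(61), np.int64(112), np.int64(164), np.int64(154), np.int64(160), np.int64(156), np.int64(75), np.int64(76), np.int64(78), np.int64(80), np.int64(83)]
193 [np.int64(89), np.int64(89), np.int64(99), np.int64(138), np.int64(159), np.int64(162), np.int64(150), np.int64(46), np.int64(42), np.int64(49), np.int64(113), np.int64(164), np.int64(152), np.int64(148), np.int64(151), np.int64(156), np.int64(157), np.int64(160), np.int64(162), np.int64(159), np.int64(159), np.int64(159), np.int64(160), np.int64(160), np.int64(159), np.int64(161), np.int64(153), np.int64(157), np.int64(142), np.int64(50), np.int64(53), np.int64(75), np.
[... 2043 characters left out ...]
np.int64(103), np.int64(170), np.int64(149), np.int64(91), np.int64(89), np.int64(94), np.int64(97), np.int64(96), np.int64(110), np.int64(135), np.int64(133), np.int64(134), np.int64(140), np.int64(149), np.int64(148), np.int64(129), np.int64(100), np.int64(131), np.int64(151), np.int64(146), np.int64(145), np.int64(136), np.int64(145), np.int64(145), np.int64(140), np.int64(144), np.int64(158), np.int64(160), np.int64(160), np.int64(158), np.int64(156), np.int64(158), np.int64(158), np.int64(151), np.int64(116), np.int64(82), np.int64(88), np.int64(87), np.int64(86), np.int64(86)]
[[-91.6, 25.6], [-90.6, -22.2], [-80.7, 25.8]] [[-55.2, 27.5], [-54.1, -29.2]] [[-54.3, 49.7], [-52.4, -50.8]]
```

The offset is about +1.2 mm in y, which agrees with the robot's own estimate. I'll correct it and start sliding in.

```bash
python3 -m crank "0.2 0 -1.2 0.3 0 0 0;0.2 -4 0 0 0 0 0;0.2 -5 0 0 0 0 0;0.2 -5 0 0 0 0 0;0.2 -5 0 0 0 0 0;0.2 0 0 0 0 0 0"
python3 -c "
from h import *
to(541.7,55.4,26.5,177.47)"
```

```text
time_s: 8.12
ee_pos: [481.0, 58.2, 26.6]
ee_rot: [180.0, 0.0, 177.5]
force: [-0.6, 0.5, -0.8]
gripper_width: 49.7
gripper_force: 25.0
shift [-60.77  -0.14   0.14] turn [0.01 0.02 0.02] F [-0.61  0.5  -0.81] t 8.125
```

```bash
python3 -m crank "0.2 -6 0 0 0 0 0;0.2 -6 0 0 0 0 0;0.2 -6 0 0 0 0 0;0.2 -6 0 0 0 0 0;0.2 -6 0 0 0 0 0;0.2 -6 0 0 0 0 0;0.2 -6 0 0 0 0 0;0.2 0 0 0 0 0 0"
python3 -c "
from h import *
to(541.7,55.4,26.5,177.47)"
```

```text
time_s: 9.12
ee_pos: [523.0, 56.3, 26.6]
ee_rot: [180.0, 0.0, 177.5]
force: [-0.9, -0.4, 0.1]
gripper_width: 49.7
gripper_force: 25.0
shift [-18.76  -0.09   0.13] turn [0.01 0.03 0.02] F [-0.92 -0.41  0.12] t 9.125
```

```bash
python3 -m crank "0.2 -4 0 0 0 0 0;0.2 -4 0 0 0 0 0;0.2 -4 0 0 0 0 0;0.2 -3 0 0 0 0 0;0.2 0 0 0 0 0 0"
python3 -m crank "0.2 -1 0 0 0 0 0;0.2 -1 0 0 0 0 0"
python3 -m crank "0.2 -1 0 0 0 0 0;0.2 -1 0 0 0 0 0"
```

```text
time_s: 9.75
ee_pos: [537.6, 55.7, 26.6]
ee_rot: [180.0, 0.0, 177.5]
force: [-0.0, -0.1, -0.4]
gripper_width: 49.8
gripper_force: 25.0
time_s: 10.0
ee_pos: [539.3, 55.6, 26.7]
ee_rot: [180.0, -0.0, 177.5]
force: [-0.4, -0.2, -1.0]
gripper_width: 49.6
gripper_force: 25.0
time_s: 10.25
ee_pos: [541.4, 55.5, 26.6]
ee_rot: [180.0, 0.0, 177.5]
force: [0.2, -0.2, -1.7]
gripper_width: 49.6
gripper_force: 25.0
```

```bash
python3 -m crank "0.2 -0.8 0 0 0 0 0;0.2 -0.8 0 0 0 0 0"
python3 -m crank "0.2 -0.8 0 0 0 0 0;0.2 -0.8 0 0 0 0 0"
```

```text
time_s: 10.5
ee_pos: [541.7, 55.5, 26.4]
ee_rot: [-180.0, -0.2, 177.5]
force: [-3.1, 1.1, 1.3]
gripper_width: 49.9
gripper_force: 25.0
time_s: 10.75
ee_pos: [541.8, 55.5, 26.1]
ee_rot: [-180.0, -0.3, 177.5]
force: [-6.9, 1.6, 2.8]
gripper_width: 49.3
gripper_force: 25.0
```

```bash
python3 -m crank "-0.4 0 0 0 0 0 0;-0.4 0 0 0 0 0 0;-0.4 2 0 0 0 0 0;-0.4 0 0 0 0 0 0;0.2 0 0 0 0 0 0;0.2 0 0 0 0 0 0;0.2 0 0 0 0 0 0;0.2 0 0 0 0 0 0" 15
python3 -m crank "0.2 -0.8 0 0 0 0 0;0.2 -0.8 0 0 0 0 0;0.2 -0.8 0 0 0 0 0;0.2 0 0 0 0 0 0"
```

```text
time_s: 11.75
ee_pos: [542.7, 55.5, 26.7]
ee_rot: [180.0, 0.0, 177.5]
force: [-0.7, -0.6, -0.6]
gripper_width: 49.9
gripper_force: 15.0
time_s: 12.25
ee_pos: [542.8, 55.4, 26.6]
ee_rot: [-180.0, -0.3, 177.5]
force: [-5.7, 0.9, 5.5]
gripper_width: 49.9
gripper_force: 15.0
```

```bash
python3 -m crank "-0.4 0 0 0 0 0 0;-0.4 1.5 0 0 0 0 0;-0.4 0 0 0 0 0 0;-0.4 0 0 -15 0 0 0;-0.4 0 0 -40 0 0 0;-0.4 0 0 -55 0 0 0;1 0 0 -45 0 0 0;1 0 0 0 0 0 0"
python3 - <<'E'
from h import *
to(639,51,160,177.47)
a=grab_frame('top'); s=grab_frame('side')
f=lambda b:cv2.resize(b,(390,590),interpolation=cv2.INTER_CUBIC)
cv2.imwrite('pics/r.png',np.hstack([f(a[145:235,290:350]),f(s[170:245,300:350])]))
cv2.imwrite('pics/r.png',np.hstack([f(a[145:235,290:350]),cv2.resize(s[170:245,280:380],(400,590),interpolation=cv2.INTER_CUBIC)]))
E
```

```text
time_s: 13.25
ee_pos: [546.1, 55.6, 186.8]
ee_rot: [179.9, 0.6, 177.5]
force: [-0.4, -0.4, 1.0]
gripper_width: 46.9
gripper_force: 0.0
shift [-92.71  -0.59  27.79] turn [0.08 0.6  0.02] F [-0.35 -0.37  0.98] t 13.25
```

View pics/r.png

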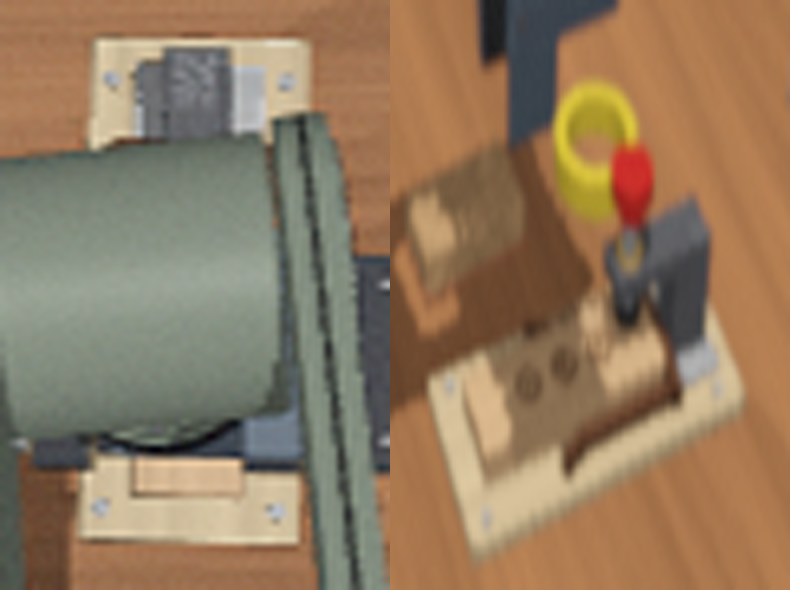

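The blank lies flat between the rails, its end is at the stop, and it is released. Now I'll move over the cap with the fingers shut.

```bash
python3 -m crank "1 -20 0 0 0 0 0;1 -25 -0.6 0 0 0 0;1 -25 0 0 0 0 0;1 -15 0 0 0 0 0;1 -7.7 0 0 0 0 0;1 0 0 20 0 0 0;1 0 0 15 0 0 0;1 0 0 3 0 0 0;1 0 0 0 0 0 0;1 0 0 0 0 0 0"
python3 - <<'E'
from h import *
to(639,51,145,177.47)
s=grab_frame('side')
cv2.imwrite('pics/s.png',cv2.resize(s[150:230,290:390],(700,560),interpolation=cv2.INTER_CUBIC))
E
```

```text
time_s: 14.6
ee_pos: [636.4, 50.8, 144.4]
ee_rot: [180.0, 0.1, 177.5]
force: [-0.8, 0.2, 0.1]
gripper_width: 0.4
gripper_force: 0.0
shift [-2.55  0.29 -0.58] turn [0.01 0.08 0.02] F [-0.84  0.23  0.05] t 14.6
```

View pics/s.png

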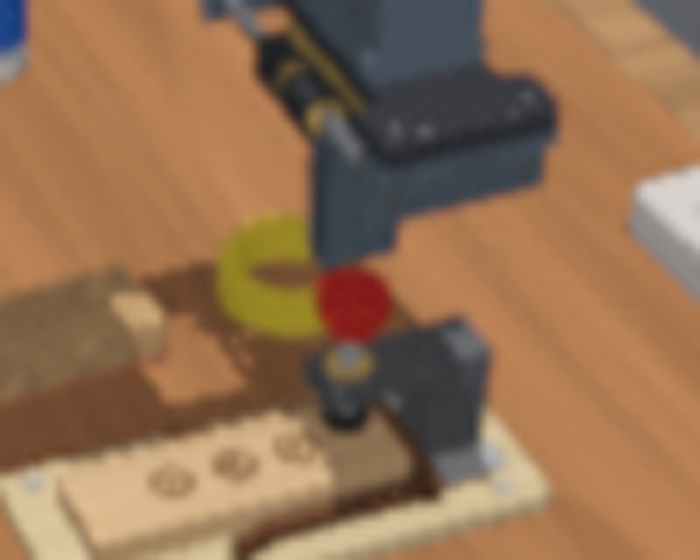

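The shut fingertips are just over the red cap at (355,300), not yet touching. I'll go down 1 mm at a time.

```bash
python3 -m crank "1 -2.5 0.3 1 0 0 0;1 0 0 1 0 0 0;1 0 0 1 0 0 0;1 0 0 0 0 0 0" | grep -E "pos|force:" 
python3 -m crank "1 0 0 1 0 0 0;1 0 0 1 0 0 0;1 0 0 0 0 0 0"| grep -E "pos|force:"
```

```text
ee_pos: [638.5, 50.9, 140.5]
force: [0.6, 0.3, 0.3]
gripper_force: 0.0
ee_pos: [638.5, 50.9, 138.5]
force: [-0.7, 0.7, 1.2]
gripper_force: 0.0
```

```bash
python3 -m crank "1 0 0 1 0 0 0;1 0 0 1 0 0 0;1 0 0 0 0 0 0"| grep -E "pos|force:"
```

```text
ee_pos: [638.5, 51.0, 136.5]
force: [0.4, -1.0, -0.0]
gripper_force: 0.0
```

```bash
python3 -m crank "1 0 0 1 0 0 0;1 0 0 1 0 0 0;1 0 0 0 0 0 0"| grep -E "pos|force:"
python3 -m crank "1 0 0 1 0 0 0;1 0 0 1 0 0 0;1 0 0 0 0 0 0"| grep -E "pos|force:"
```

```text
ee_pos: [638.5, 51.0, 134.5]
force: [0.3, 0.5, 0.3]
gripper_force: 0.0
ee_pos: [638.5, 51.0, 132.5]
force: [0.3, -0.8, 0.6]
gripper_force: 0.0
```

```bash
python3 -m crank "1 0 0 1 0 0 0;1 0 0 1 0 0 0;1 0 0 0 0 0 0"| grep -E "pos|force:"
python3 -m crank "1 0 0 1 0 0 0;1 0 0 0 0 0 0"| grep -E "pos|force:"
```

```text
ee_pos: [638.5, 51.0, 130.5]
force: [-0.5, 0.7, -0.1]
gripper_force: 0.0
ee_pos: [638.5, 51.0, 129.6]
force: [0.3, -0.2, -0.6]
gripper_force: 0.0
```

```bash
python3 -m crank "1 0 0 1 0 0 0;1 0 0 1 0 0 0;1 0 0 0 0 0 0"| grep -E "pos|force:"
python3 -m crank "1 0 0 1 0 0 0;1 0 0 0 0 0 0"| grep -E "pos|force:"
```

```text
ee_pos: [638.5, 50.9, 127.5]
force: [0.5, 0.3, -0.8]
gripper_force: 0.0
ee_pos: [638.5, 50.9, 126.6]
force: [-0.1, 0.6, -0.1]
gripper_force: 0.0
```

```bash
python3 -m crank "1 0 0 1 0 0 0;1 0 0 1 0 0 0;1 0 0 0 0 0 0"| grep -E "pos|force:"
python3 -m crank "1 0 0 1 0 0 0;1 0 0 0 0 0 0"| grep -E "pos|force:"
```

```text
ee_pos: [638.7, 51.0, 125.2]
force: [-0.6, -0.1, 2.7]
gripper_force: 1.6
ee_pos: [638.6, 51.0, 124.5]
force: [-2.8, 0.0, 6.4]
gripper_force: 3.1
```

Contact at about TCP z = 126. I'll press on in 1 mm rows to about 7 mm.

```bash
python3 -m crank "1 0 0 1 0 0 0;1 0 0 0 0 0 0"| grep -E "pos|force:"
python3 -m crank "1 0 0 1 0 0 0;1 0 0 0 0 0 0"| grep -E "pos|force:"
python3 -m crank "1 0 0 1 0 0 0;1 0 0 0 0 0 0"| grep -E "pos|force:"
```

```text
ee_pos: [638.6, 51.0, 123.7]
force: [-2.4, 0.2, 7.6]
gripper_force: 3.8
ee_pos: [638.5, 51.0, 122.7]
force: [-2.5, 0.0, 7.7]
gripper_force: 3.8
ee_pos: [638.3, 51.0, 121.3]
force: [-2.8, 0.1, 5.1]
gripper_force: 2.6
```

```bash
python3 -m crank "1 0 0 1 0 0 0;1 0 0 0 0 0 0"| grep -E "pos|force:"
python3 -m crank "1 0 0 1 0 0 0;1 0 0 0 0 0 0"| grep -E "pos|force:"
```

```text
ee_pos: [638.5, 50.9, 119.2]
force: [-0.6, -0.2, 0.1]
gripper_force: 0.0
ee_pos: [638.6, 50.9, 118.1]
force: [-0.6, 0.0, 0.0]
gripper_force: 0.0
```

The force fell to zero, so the plunger ran away from the fingers. I'll retreat and look.

```bash
python3 -m crank "1 0 0 -5 0 0 0;1 0 0 -20 0 0 0;1 0 0 -40 0 0 0;1 0 0 -40 0 0 0;1 30 0 0 0 0 0;1 40 0 0 0 0 0;1 40 0 0 0 0 0;1 30 0 0 0 0 0;1 0 0 0 0 0 0;1 0 0 0 0 0 0"|grep -E "time|pos|force:"
python3 - <<'E'
from h import *
s=grab_frame('side');t=grab_frame('top')
cv2.imwrite('pics/u.png',np.vstack([cv2.resize(s[170:240,280:380],(700,400),interpolation=cv2.INTER_CUBIC),cv2.resize(t[140:260,240:480],(700,200))]))
E
```

```text
time_s: 21.02
ee_pos: [499.8, 57.1, 224.2]
force: [0.7, -0.3, -0.8]
gripper_force: 0.0
```

View pics/u.png

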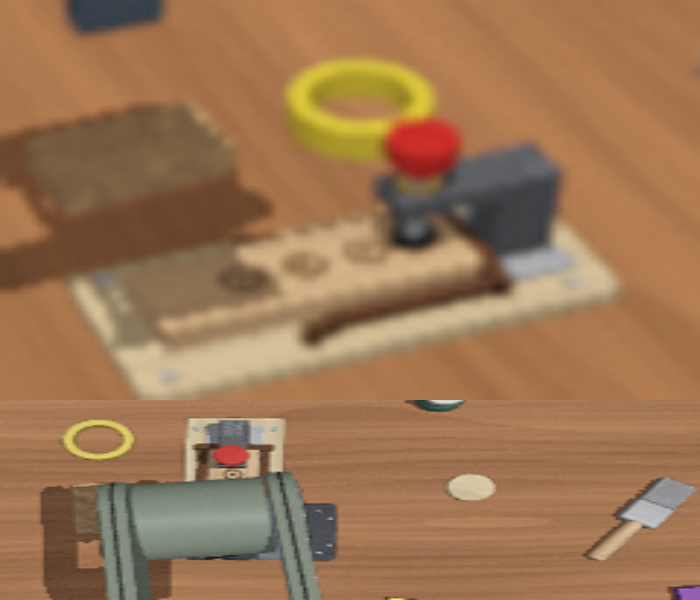

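The cap at (425,150) is down near the arm and the foot at (412,235) rests on the blank. The blank is seated against the stop, and the coaster, brush, tape and sander look undisturbed.

```bash
python3 -c "
from workcell import env
print(env.job_done())"
```

```text
the job is handed in; nothing more can be done
None
```

The blank is in the jig, home against the stop and released, and the clip has snapped down and stays down, clamping it; the highest force I read while pressing was about 8 N. The job was handed in at about 21 s.

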